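# Open the gas valve and hold the refitted cooker knob down

## Robot

A 6-joint arm with a two-finger parallel gripper is mounted at the origin on a cart in front of the work surface, level with it; the furniture and walls round the work are solid. World frame = base frame: x ahead of the robot, y to its left, z up, the work surface at z = 0. Lengths are in m, angles in rad, forces in N, time in s.
With the tool pointing down it reaches from about 0.2 to 0.875 m from the base axis. Payload 3.4 kg.
Tool frame: the origin (TCP) lies at the very end of the fingers, on their centre line; the grasp point (between the pads) lies bot.pinch_z behind it (bot.pinch_z is the distance from the TCP to the grasp point, in m); x points along the fingers, z is the direction in which the jaws open and shut, and the axes are right-handed (so a half turn about x gives the same grasp; the last joint's range is limited). The gripper opens to 94 mm and grips with 3 to 60 N. Pads are 16 mm wide; open, the fingers measure 119 mm over their backs; the gripper's body (75 mm by 177 mm) begins 78 mm behind the grasp point.
Start: joints at [1.129, 0.276, 1.505, -0, 1.361, -0.121], TCP at [0.181, 0.546, 0.205] pointing down, gripper open.
Joint ranges: [-2.89, 2.89], [-0.75, 2.08], [0.22, 2.7], [-1.18, 4.32], [0.11, 2.71], [-2.7, 2.7]. Speed limits (rad/s): [2.57, 2.57, 3.14, 3.14, 3.14, 3.14].

## Interface

Orientations are given as a unit quaternion [w, x, y, z].
In Python, from workcell import bot gives the robot as it stands. The module is installed in compiled form; this text tells all that it offers.
- The arm moves only by the tool step_arm, never from a script. Its argument "commands" is a list of rows, each a list of 7 numbers: the shift along the tool's x, y, z in cm, then the turn, a rotation vector about the tool's x, y, z in rad, then the closure, from 0 (fully open) to 1 (shut). In form: [[x, y, z, ax, ay, az, grip], ...]. A call has 1 to 20 rows; each row shifts and turns the pose as measured when the row begins, along the tool's axes as they then stand; what a row does not reach is not made up. A row lasts 1/8 s, in which the tool goes at most 62.5 mm and 10.7 degrees, less where a joint would pass 70% of its speed; a pose out of reach is approached as far as the arm can. A call with a gripper value outside its range is refused whole. The fingers move at their own pace and stop on an object; "grip_force" is the grip in N (left out, the last holds). Time passes only in rows, so rows that do not move let the fingers close. It gives the time, the measured TCP pose, the force and the opening at its end, in the units of the state.
- bot.read_state(): the state, without advancing time (a new reading comes with each control period).
- bot.capture(name): name is "side" or "top"; returns a dict with "color" (420x560x3 uint8, red, green, blue), "fx", "fy", "cx", "cy" (pixels), "dist_coeffs" ([k1, k2, p1, p2, k3] as OpenCV has them; the pictures are not rectified), "R" (3x3) and "t" (3): a world point X has camera coordinates R X + t. Camera axes: x right, y down, z forward; pixel columns grow to the right and rows downward; lengths in m; the calibration is good to about 2 mm. A picture is of the moment at which its call begins. There is no depth.
- bot.finish_job(): hands the job in, once; it reports no verdict.
Trained networks look in the newest picture that a camera, given by its name, has taken for a name from the list of things; names that differ only in an ending like _2 or _b are one class to them, and where a whole thing is asked for, a point or a joint stands for the part that bears it (a point fixed in the world has none). Each returns a list of dicts, best first, with "confidence" (0 to 1); they miss things now and then, are a little off and sometimes report something else, mostly with a low value. They report only what shows in the picture. A call takes as long as a camera call.
- bot.boxes_of(label, camera): "extent" ([left, top, right, bottom] in pixels, round what is visible of it).
- bot.cut_out(label, camera): "mask" (420x560 bool, what is visible of it) and "extent" ([left, top, right, bottom] in pixels, round what is visible of it).
The state is a dict: "time": time; "qpos": joint angles; "joint_vel": joint speeds; "joint_torque": joint torques, N m; "tcp_pos": TCP position; "tool_rot": TCP orientation; "wrist_force": force on the tool from outside, world axes, zero at the start; "wrist_torque": the same for the moment, N m; "opening": opening from 0.0 (shut) to 1.0 (fully open).
Only numpy, scipy, OpenCV 4.12 (cv2) and the standard library are available. Lean on these libraries where they do the work, as an engineer would, in place of code of your own. Each camera call takes 0.05 s, during which the arm holds its last target.

## Task

The knob has been pulled off the table-top gas cooker. First open the main gas valve: turn its small handwheel anticlockwise, over several grasps, until the wheel's raised pointer lines up with the raised bar on the burner side. Then fit the loose knob fully home on the D-shaped control shaft, press it well down against the spring as for lighting, and finish still gripping it and holding it down; leave the other things where they stand.

Things in the scene. Friction and masses are not known exactly. Their poses are not given: they have to be found in the camera images.
- cooker: Low steel box cooker, 280 mm (own x) by 320 mm (own y), fixed; its deck (top) is 70 mm up. Origin: centre of the footprint on the worktop; z up, +x to the burner side (away from the robot), +y to the handwheel side. Burner with pan support (32 mm above the deck, 85 mm radius) at own (+52, 0) mm, handwheel at (-88, +90) mm, D-shaft at (-88, -90) mm.
- open_bar (a point): Top of the raised black bar (16 x 5 mm) on the deck, 44 mm from the wheel's axis in the cooker's +x: the pointer shall stand over it. A round black stud 42 mm from the wheel's axis in -x marks closed; another, 40 mm from the D-shaft in +x, is where the fitted knob's nose points.
- wheel_center (a point): Centre of the bare-metal handwheel, on its upright axis at mid-height of the rim, 45 mm above the deck. Rim: 56 mm outer diameter, 9 mm thick, three spokes; grip it across from above at any angle. Below is only a slim stem (34 mm base ring), so fingers can reach 35 mm below the rim. Own x: direction of the pointer, a raised black fin on one spoke; z up.
- valve_wheel (a joint): Angle of the handwheel, rad: 0 closed (pointer along the cooker's -x), grows anticlockwise from above, 3.14 = pointer along the cooker's +x, at the bar; end stop at 4.7. Starts between 0 and 0.7, turns with light friction (0.06 N m) and stays where left.
- knob: Loose black knob standing on the worktop, bore down: upright bar 48 mm long (own x), 24 mm wide (own y), flat sides, round ends, 40 mm high, on a round skirt 50 mm wide, 4 mm thick. Origin: centre of the underside; z up. Nose on the skirt and pale line on top mark its +x end. D-bore from below: 20 mm deep, 16 mm in diameter, flat on the -x side 4.5 mm from the axis. About 60 g.
- knob_seat (a point): Centre of the ceiling of the knob's bore, on the knob's axis 20 mm above its underside; axes as the knob's.
- knob_nose (a point): Tip of the nose on the knob's skirt, at own (+31, 0, +4) mm of the knob.
- shaft_tip (a point): Centre of the top of the upright D-shaft, 34 mm above the deck when up: 14 mm in diameter, flat on its -x side (facing the robot) 3.5 mm from the axis, 2 mm bevel at the tip. It cannot turn. Axes as the cooker's; the fitted knob has the same yaw as this point. Knob home: knob_seat on this point, its underside 14 mm above the deck, 6 mm when fully pressed.
- control_shaft (a joint): How far the shaft is pressed down, m: 0 up, 0.008 at its stop; the spring needs about 3 N to start and 10 N at the stop, and lifts it again when let go.
- mug: White mug 80 mm wide, 91 mm high, handle to one side, standing right of the cooker; a bystander. Origin: centre of the underside.
- spice: Small round spice jar with green cap, 46 mm wide, 106 mm high, left of the cooker; a bystander. Origin: centre of the underside.
- honey_jar: Round jar with black lid, 63 mm wide, 94 mm high, at the right; a bystander. Origin: centre of the underside.
- twist_timer: Orange and white kitchen timer, 68 mm wide, 57 mm high, left of the cooker; a bystander. Origin: centre of the underside.
- tin_1: Upright food tin, 75 mm wide, 110 mm high, at the back right; a bystander. Origin: centre of the underside.

How it is judged:
By the outcome, as a careful person would: the job done as asked, in the order asked, and still so for the second after the job is handed in, while the arm keeps its last pose, push and grip.
It also fails if it takes over 72 s, if anything falls off the work surface, if the arm or the gripper's body presses on something with over 40 N, if the wrist force passes 120 N, or if a joint passes its speed limit or range.

## Working session

There is one attempt and no reset: what is moved stays moved. The work goes in short steps, Python scripts to look and compute and a tool call to move; the robot and the scene stay as the last step left them, time stands still between calls to the robot, and variables do not carry over. Pictures are saved under pics/ and viewed, and the job is handed in when it is done.

Besides the shell and the picture viewer there is one more tool, called as name(argument=value, ...) on one line, values as JSON. step_arm: Moves the arm, as the interface text tells. Its arguments: {"type":"object","properties":{"commands":{"type":"array"},"grip_force":{"type":"number"}},"required":["commands"]}

```bash
mkdir -p pics; ls
cat > h.py <<'E'
import numpy as np, cv2
from workcell import bot
def save(c,n):
    d=bot.capture(c); cv2.imwrite('pics/'+n+'.png',d['color'][:,:,::-1]); return d
def cam(d):
    K=np.array([[d['fx'],0,d['cx']],[0,d['fy'],d['cy']],[0,0,1.]]); return K,np.array(d['dist_coeffs'],float),np.array(d['R']),np.array(d['t'])
def proj(d,X):
    K,D,R,t=cam(d); p,_=cv2.projectPoints(np.atleast_2d(np.array(X,float)),cv2.Rodrigues(R)[0],t,K,D); return p[:,0]
def onplane(d,uv,z):
    K,D,R,t=cam(d); u=cv2.undistortPoints(np.array(uv,float).reshape(-1,1,2),K,D)[:,0]
    c=-R.T@t; r=np.c_[u,np.ones(len(u))]@R
    return c+r*((z-c[2])/r[:,2])[:,None]
E
python3 - <<'E'
from h import *
s=bot.read_state(); print(s, bot.pinch_z)
for c in('side','top'):
    d=save(c,c+'0'); print(c,-np.array(d['R']).T@d['t'],d['fx'])
    for l in ['cooker','open_bar','wheel_center','knob','knob_nose','shaft_tip','mug','spice','honey_jar','twist_timer','tin_1']:
        try: print(l,[(np.round(b['extent']),round(b['confidence'],2)) for b in bot.boxes_of(l,c)][:3])
        except Exception as e: print(l,e)
E
```

```text
pics
{'time': 0.0, 'qpos': array([ 1.12895252e+00,  2.76583041e-01,  1.50609829e+00, -2.11861274e-05,
        1.36070394e+00, -1.20998132e-01]), 'joint_vel': array([ 2.95772558e-04,  4.89662809e-05, -1.02031205e-03,  1.53068005e-04,
        6.28985085e-04, -2.88982935e-04]), 'joint_torque': array([ 6.37382782e-04, -4.04566526e+01, -2.37228245e+01,  6.99750893e-02,
        3.43354850e-02, -1.09964512e-04]), 'tcp_pos': array([0.18110768, 0.54514288, 0.20462545]), 'tool_rot': array([ 0.57289513, -0.41402568,  0.57399803,  0.41340073]), 'wrist_force': array([-0.69734861, -0.27567121, -0.38399902]), 'wrist_torque': array([ 0.0447957 , -0.03955922,  0.07880615]), 'opening': 1.0003614568248855} 0.0188
side [0.64896327 1.02705728 0.54822443] 414.2428255376473
cooker [(array([214., 203., 348., 281.]), 0.77)]
open_bar [(array([218., 201., 349., 280.]), 0.57), (array([307., 222., 332., 232.]), 0.37)]
wheel_center [(array([310., 221., 331., 232.]), 0.75)]
knob [(array([319., 183., 331., 199.]), 0.74)]
knob_nose [(array([315., 186., 328., 202.]), 0.56), (array([215., 202., 348., 281.]), 0.56)]
sh
[... 256 characters left out ...]
4306 ] 494.739129702763
cooker [(array([230., 174., 330., 259.]), 0.57), (array([363., 179., 387., 210.]), 0.41), (array([376., 268., 390., 288.]), 0.25)]
open_bar [(array([233., 176., 327., 257.]), 0.64), (array([393., 213., 413., 241.]), 0.16)]
wheel_center [(array([244., 222., 261., 240.]), 0.7)]
knob [(array([160., 233., 180., 258.]), 0.48)]
knob_nose [(array([376., 272., 389., 285.]), 0.5)]
shaft_tip []
mug [(array([360., 202., 386., 233.]), 0.95)]
spice [(array([158., 235., 180., 256.]), 0.86), (array([362., 180., 386., 210.]), 0.17)]
honey_jar [(array([394., 216., 413., 240.]), 0.78)]
twist_timer [(array([170., 208., 186., 228.]), 0.65)]
tin_1 [(array([362., 178., 386., 209.]), 0.64)]
```

```bash
cat >> h.py <<'E'
def crop(d,n,box,f):
    l,t,r,b=box; im=d['color'][t:b,l:r,::-1]; cv2.imwrite('pics/'+n+'.png',cv2.resize(im,None,fx=f,fy=f,interpolation=cv2.INTER_CUBIC))
E
python3 - <<'E'
import cv2
for n,(l,t,r,b),f in (('top',(140,160,420,310),2.8),('side',(190,150,370,370),2.7)):
    im=cv2.imread(f'pics/{n}0.png'); cv2.imwrite(f'pics/{n}0c.png',cv2.resize(im[t:b,l:r],None,fx=f,fy=f,interpolation=cv2.INTER_CUBIC))
E
```

```text
(no output)
```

View pics/top0.png

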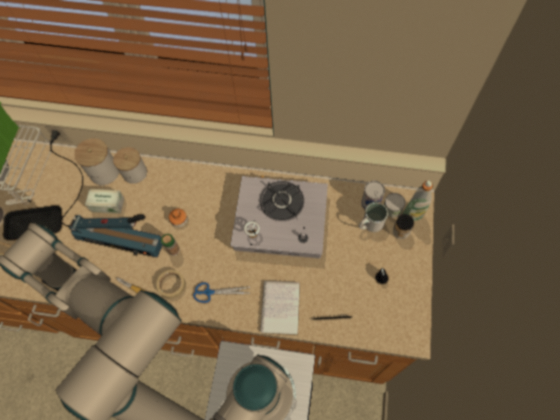

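View pics/side0.png

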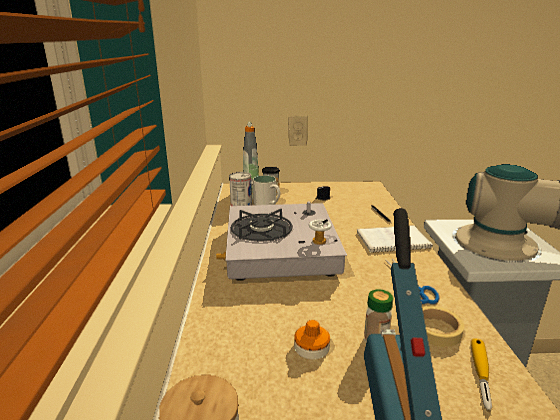

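```bash
ls pics
```

```text
side0.png
side0c.png
top0.png
top0c.png
```

View pics/top0c.png

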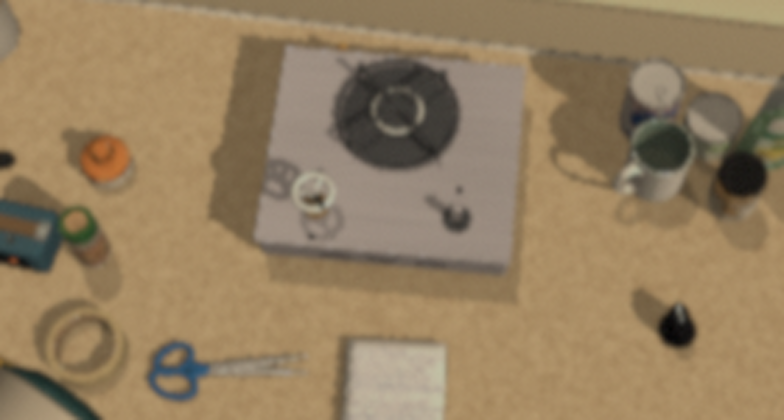

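View pics/side0c.png

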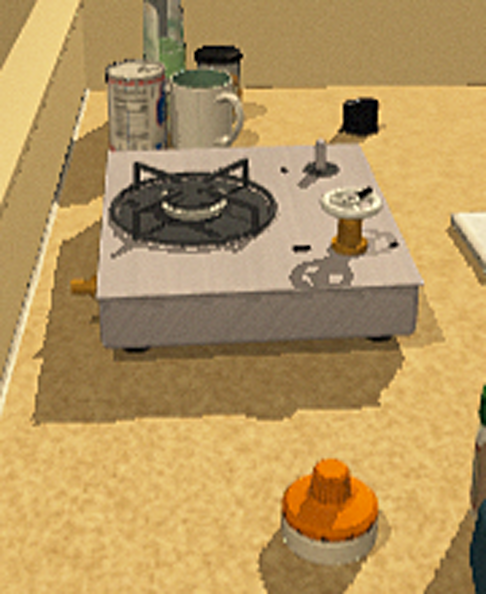

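```bash
cat > fit.py <<'E'
from h import *
from scipy.optimize import least_squares
dt=save('top','t1'); ds=save('side','s1')
T=lambda p:(np.array(p)+.5)/2.8+[140,160]-.5
S=lambda p:(np.array(p)+.5)/2.7+[190,150]-.5
P=[(( .14,.16,.07),T((285,45)),S((100,298))),((.14,-.16,.07),T((523,67)),S((108,150))),((-.14,-.16,.07),T((508,262)),S((362,145))),((-.14,.16,.07),T((260,242)),S((422,283))),
((-.088,.09,.115+.0045),T((314,192)),S((351,201))),((-.088,-.09,.104),None,S((320,142))),((-.048,-.09,.07),T((459,189)),S((284,169))),((-.13,.09,.07),T((312,236)),S((394,244))),((-.044,.09,.07),None,S((301,248)))]
def W(p,X):
    c,s=np.cos(p[2]),np.sin(p[2]); return np.array([p[0]+c*X[0]-s*X[1],p[1]+s*X[0]+c*X[1],X[2]])
def res(p,full=False):
    r=[]
    for X,a,b in P:
        for d,u in((dt,a),(ds,b)):
            if u is not None: r.append(proj(d,W(p,X))[0]-u)
    r=np.array(r); return r if full else r.ravel()
if __name__=='__main__':
    f=least_squares(res,[.5,0,0],loss='soft_l1'); p=f.x; print(p); print(np.round(res(p,True),1))
    # per camera
    for nm,X in (('wheel',(-.088,.09,.115)),('shaft',(-.088,-.09,.104)),('bar',(-.044,.09,.07))): print(nm,W(p,X))
    print('scale px/m', proj(dt,W(p,(0,0,.07)))-proj(dt,W(p,(.01,0,.07))))
    crop(dt,'kt',(365,255,400,300),16); crop(ds,'ks',(300,175,345,210),16)
    crop(dt,'wt',(230,205,280,255),12); crop(ds,'ws',(290,205,350,255),12)
E
python3 fit.py
```

```text
[0.61338835 0.027144   0.05108147]
[[ 0.2  1.1]
 [-0.7 -0.8]
 [ 0.  -0. ]
 [-0.1  0.5]
 [ 0.3  0.2]
 [-2.  -0.8]
 [-1.9 -0.5]
 [ 0.  -0.7]
 [-0.7 -0.2]
 [ 0.  -1.1]
 [ 0.4 -0.9]
 [-0.   0.6]
 [-0.3  0.5]
 [-0.4  0.7]
 [-0.   0.2]
 [ 0.3  0.2]]
wheel [0.5209078  0.11253339 0.115     ]
shaft [ 0.53009846 -0.06723182  0.104     ]
bar [0.56485041 0.11478    0.07      ]
scale px/m [[-0.28842535  2.46605626]]
```

```bash
cd pics; python3 -c "
import cv2,numpy as np
a=[cv2.resize(cv2.imread(n+'.png'),(400,300)) for n in('kt','ks','wt','ws')]
print([cv2.imread(n+'.png').shape for n in('kt','ks','wt','ws')])
cv2.imwrite('m1.png',np.vstack([np.hstack(a[:2]),np.hstack(a[2:])]))"
```

```text
[(720, 560, 3), (560, 720, 3), (600, 600, 3), (600, 720, 3)]
```

View pics/m1.png

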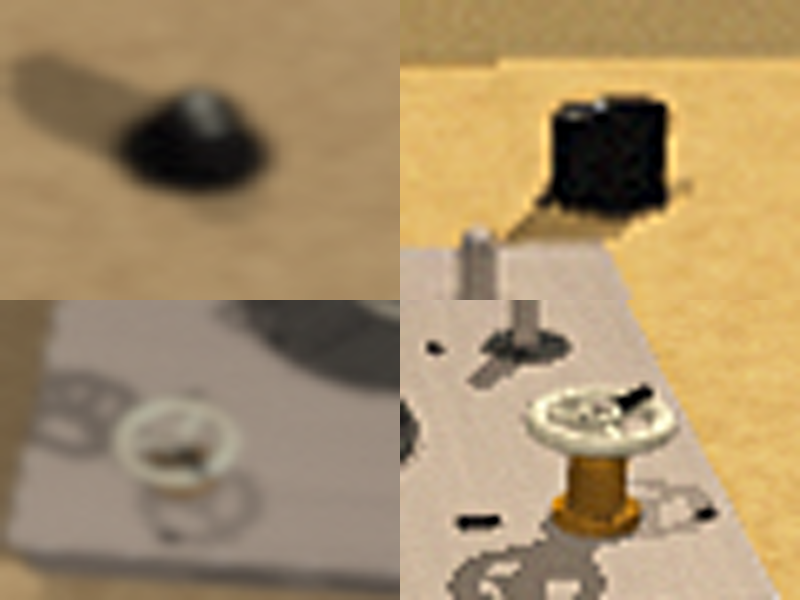

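Run:
```python
from h import *
a=cv2.imread('pics/t1.png');b=cv2.imread('pics/s1.png')
def en(im,l,t,r,b,f,g): 
    return cv2.resize(np.clip(255*(im[t:b,l:r]/255.)**g,0,255).astype(np.uint8),(400,400),interpolation=cv2.INTER_NEAREST)
cv2.imwrite('pics/kz.png',np.hstack([en(a,367,260,397,290,1,.5),en(b,310,178,335,203,1,.5)]))
```

```text
(no output)
```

View pics/kz.png

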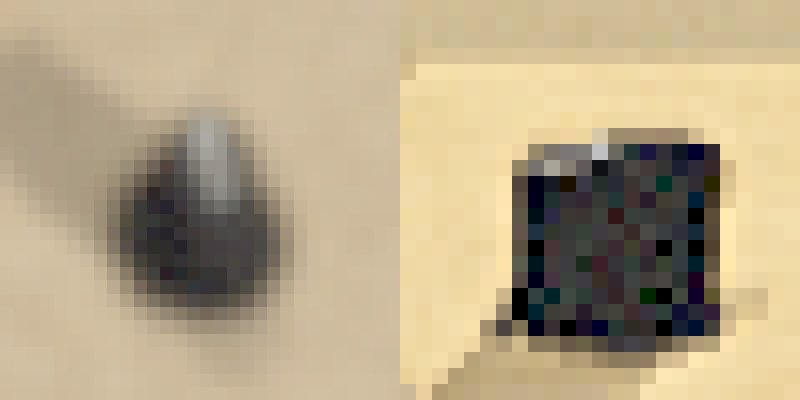

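```bash
cat > knob.py <<'E'
from h import *
from scipy.optimize import minimize
dt=save('top','t2'); ds=save('side','s2')
# line direction
l=onplane(dt,[(367+205/13.33-.5,260+112/13.33-.5),(367+224/13.33-.5,260+212/13.33-.5)],.04); print('line',l, np.arctan2(*(l[0]-l[1])[[1,0]]))
ls=onplane(ds,[(310+540/16-25-.5,178+165/16-.5),(310+605/16-25-.5,178+150/16-.5)],.04); print('line side',ls,np.arctan2(*(ls[0]-ls[1])[[1,0]]))
a=np.linspace(0,2*np.pi,40)
sk=np.c_[.025*np.cos(a),.025*np.sin(a)]
bar=np.c_[.012*np.cos(a)+.012*np.sign(np.cos(a)),.012*np.sin(a)]
def z(P,h): return np.c_[P,np.full(len(P),h)]
nose=np.array([[.02,.008,0],[.02,-.008,0],[.031,.002,0],[.031,-.002,0],[.02,.008,.004],[.02,-.008,.004],[.031,.002,.004],[.031,-.002,.004]])
parts=[np.r_[z(sk,0),z(sk,.004)],np.r_[z(bar,.004),z(bar,.04)],nose]
F=8
def render(d,p,box):
    l,t,r,b=box; im=np.zeros(((b-t)*F,(r-l)*F),np.uint8); c,s=np.cos(p[2]),np.sin(p[2])
    for P in parts:
        w=np.c_[p[0]+c*P[:,0]-s*P[:,1],p[1]+s*P[:,0]+c*P[:,1],P[:,2]]
        uv=(proj(d,w)-[l,t]+.5)*F-.5
        cv2.fillConvexPoly(im,cv2.convexHull(np.round(uv*16).astype(np.int32)),255,shift=4)
    return cv2.resize(im,(r-l,b-t),interpolation=cv2.INTER_AREA)/255.
def alpha(d,box,bg,dk):
    l,t,r,b=box; im=d['color'][t:b,l:r].astype(float)
    A=np.clip((bg-im[:,:,0])/(bg-dk),0,1)
    return A,im
bt=(370,265,394,290); bs=(312,180,334,204)
At,it=alpha(dt,bt,150,25); As,is_=alpha(ds,bs,220,25)
# pale line: low saturation -> knob
for A,im in((At,it),(As,is_)):
    sat=(im[:,:,0]-im[:,:,2]); A[(sat<30)&(im[:,:,0]<230)]=1
def hard(A,lo,hi): return np.clip((A-lo)/(hi-lo),0,1)
At=hard(At,.45,.95);As=hard(As,.5,.95)
def cost(p,w=(1,1)):
    q=[p[0],p[1],p[2]]
    return w[0]*((render(dt,q,bt)-At)**2).sum()+w[1]*((render(ds,q,bs)-As)**2).sum()
if __name__=='__main__':
    np.set_printoptions(linewidth=200,precision=1,suppress=True)
    for w in((1,1),(1,.0),(0,1)):
        best=None
        for y0 in(-.4,0,.4,.8):
            x0=np.array([.42,-.25,y0]) if best is None else np.r_[best.x[:2],y0]
            m=minimize(cost,x0,args=(w,),method='Nelder-Mead',options=dict(initial_simplex=x0+np.array([[0,0,0],[.03,0,0],[0,.03,0],[0,0,.3]]),maxiter=400))
            print(w,y0,np.array2string(m.x,precision=4),m.fun)
            if best is None or m.fun<best.fun: best=m
    print((As*9).astype(int));
E
python3 knob.py
```

```text
line [[ 0.47026912 -0.35548262  0.04      ]
 [ 0.44350401 -0.36217626  0.04      ]] 0.2450616840649805
line side [[ 0.46602557 -0.35202813  0.04      ]
 [ 0.45032808 -0.3611477   0.04      ]] 0.5262999148220995
(1, 1) -0.4 [ 0.39 -0.23 -0.2 ] 302.1607328831422
(1, 1) 0 [ 0.39 -0.23  0.  ] 302.1607328831422
(1, 1) 0.4 [ 0.39 -0.23  0.4 ] 302.1607328831422
(1, 1) 0.8 [ 0.39 -0.23  0.8 ] 302.1607328831422
(1, 0.0) -0.4 [ 0.42 -0.25 -0.4 ] 139.576736
(1, 0.0) 0 [ 0.42 -0.25  0.  ] 139.576736
(1, 0.0) 0.4 [ 0.42 -0.25  0.4 ] 139.576736
(1, 0.0) 0.8 [ 0.42 -0.25  0.8 ] 139.576736
(0, 1) -0.4 [ 0.39 -0.23 -0.2 ] 162.5839968831422
(0, 1) 0 [ 0.39 -0.23  0.  ] 162.5839968831422
(0, 1) 0.4 [ 0.39 -0.23  0.4 ] 162.5839968831422
(0, 1) 0.8 [ 0.39 -0.23  0.8 ] 162.5839968831422
[[0 0 0 0 0 0 0 0 0 0 0 0 0 0 0 0 0 0 0 0 0 0]
 [0 0 0 0 0 0 0 0 0 0 0 0 0 0 0 0 0 0 0 0 0 0]
 [0 0 0 0 0 0 0 0 0 0 0 0 0 0 0 0 0 0 0 0 0 0]
 [0 0 0 0 0 0 0 0 0 0 0 0 0 0 0 0 0 0 0 0 0 0]
 [0 0 0 0 0 0 0 0 0 0 0 0 0 0 0 0 0 0 0 0 0 0]
 [0 0 0 0 0 0 0 0 0 0 0 0 0 0 0 0 0 0 0 0 0 0]
 [0 0 0 0 0 0 0 0 0 0 0 2 2 2 3 2 0 0 0 0 0 0]
 [0 0 0 0 0 0 2 9 9 9 9 9 9 9 9 9 9 9 0 0 0 0]
 [0 0 0 0 0 4 9 9 9 9 9 9 9 9 9 9 9 9 0 0 0 0]
 [0 0 0 0 0 9 9 9 9 9 9 9 9 9 9 9 9 9 0 0 0 0]
 [0 0 0 0 0 9 9 9 9 9 9 9 9 9 9 9 9 9 0 0 0 0]
 [0 0 0 0 0 9 9 9 9 9 9 9 9 9 9 9 9 9 0 0 0 0]
 [0 0 0 0 0 9 9 9 9 9 9 9 9 9 9 9 9 9 0 0 0 0]
 [0 0 0 0 0 9 9 9 9 9 9 9 9 9 9 9 9 9 0 0 0 0]
 [0 0 0 0 0 9 9 9 9 9 9 9 9 9 9 9 9 9 0 0 0 0]
 [0 0 0 0 0 9 9 9 9 9 9 9 9 9 9 9 9 5 0 0 0 0]
 [0 0 0 0 0 9 9 9 9 9 9 9 9 9 9 9 9 9 0 0 0 0]
 [0 0 0 0 3 9 9 9 9 9 9 9 9 9 9 9 9 9 0 0 0 0]
 [0 0 0 2 9 5 9 9 9 9 9 9 9 9 9 9 9 9 0 0 0 0]
 [0 0 0 0 0 0 5 5 9 9 9 9 9 9 9 5 0 0 0 0 0 0]
 [0 0 0 0 0 0 0 0 0 0 2 4 4 4 0 0 0 0 0 0 0 0]
 [0 0 0 0 0 0 0 0 0 0 0 0 0 0 0 0 0 0 0 0 0 0]
 [0 0 0 0 0 0 0 0 0 0 0 0 0 0 0 0 0 0 0 0 0 0]
 [0 0 0 0 0 0 0 0 0 0 0 0 0 0 0 0 0 0 0 0 0 0]]
```

```bash
sed -i "s/\.42,-\.25,y0/.445,-.362,y0/; s/\.03,0,0\],\[0,\.03,0/.01,0,0],[0,.01,0/; s/precision=1,suppress/precision=4,suppress/" knob.py; python3 knob.py | head -14
```

```text
line [[ 0.47026912 -0.35548262  0.04      ]
 [ 0.44350401 -0.36217626  0.04      ]] 0.2450616840649805
line side [[ 0.46602557 -0.35202813  0.04      ]
 [ 0.45032808 -0.3611477   0.04      ]] 0.5262999148220995
(1, 1) -0.4 [ 0.447  -0.3597  0.3408] 36.4592545935361
(1, 1) 0 [ 0.4473 -0.3595  0.3252] 36.3463914462259
(1, 1) 0.4 [ 0.4471 -0.3596  0.3215] 36.574896480121474
(1, 1) 0.8 [ 0.4472 -0.3587  0.2819] 37.34952390087024
(1, 0.0) -0.4 [ 0.4504 -0.3598 -0.1664] 28.353001694732793
(1, 0.0) 0 [ 0.4498 -0.3599  0.3065] 26.364258903498655
(1, 0.0) 0.4 [ 0.4495 -0.3598  0.2196] 26.422477742406763
(1, 0.0) 0.8 [ 0.4502 -0.3603  0.5119] 26.383124878123798
(0, 1) -0.4 [ 0.4473 -0.359  -0.5466] 13.23723698710597
(0, 1) 0 [ 0.4474 -0.358   0.3172] 8.95528941270165
```

```bash
cat > nav.py <<'E'
from h import *
from scipy.spatial.transform import Rotation as Ro
def st():
    s=bot.read_state(); q=s['tool_rot']; R=Ro.from_quat([q[1],q[2],q[3],q[0]]); return s,R
def info():
    s,R=st(); M=R.as_matrix(); 
    print('t%.2f'%s['time'],'tcp',np.round(s['tcp_pos'],4),'jaw yaw %.3f'%np.arctan2(M[1,2],M[0,2]),'x',np.round(M[:,0],3),'q',np.round(s['qpos'],2),'F',np.round(s['wrist_force'],1),'T',np.round(s['wrist_torque'],2),'op %.3f'%s['opening'])
def goto(p,yaw):
    "tool delta (cm) and rotvec to get TCP p, jaw(z) yaw mod pi pointing down"
    s,R=st(); zt=np.array([np.cos(yaw),np.sin(yaw),0]); x=np.array([0,0,-1.])
    out=[]
    for sg in(1,-1):
        M=np.c_[x,np.cross(sg*zt,x),sg*zt]
        out.append((R.inv()*Ro.from_matrix(M)).as_rotvec())
    d=R.inv().apply(np.array(p)-s['tcp_pos'])*100
    print('shift cm',np.round(d,2),'rot options',np.round(out[0],3),np.round(out[1],3))
E
python3 - <<'E'
from nav import *
info(); goto([.521,.1125,.2],0)
ds=save('side','s3')
pt=onplane(ds,[(327.3,219.9),(322.3,222.6)],.124); print(pt, np.arctan2(*(pt[0]-pt[1])[[1,0]]))
print(pt-[.521,.1125,0])
E
```

```text
t1.50 tcp [0.1814 0.5457 0.2055] jaw yaw 1.250 x [ 0.  0. -1.] q [ 1.13  0.28  1.5  -0.    1.36 -0.12] F [ 0.4 -0.2 -0.5] T [ 0.01 -0.03 -0.  ] op 1.004
shift cm [  0.55 -45.89 -30.4 ] rot options [ 1.25  0.   -0.  ] [-1.892  0.     0.   ]
[[0.5013787  0.10487458 0.124     ]
 [0.51570167 0.12005829 0.124     ]] -2.3270317369168874
[[-0.0196213  -0.00762542  0.124     ]
 [-0.00529833  0.00755829  0.124     ]]
```

step_arm(commands=[[-4, 0, 0, 0, 0, 0, 0], [0, -4.2, -2.8, 0, 0, 0, 0], [0, -4.2, -2.8, 0, 0, 0, 0], [0, -4.2, -2.8, 0, 0, 0, 0], [0, -4.2, -2.8, 0, 0, 0, 0], [0, -4.2, -2.8, 0, 0, 0, 0], [0, -4.2, -2.8, 0, 0, 0, 0], [0, -4.2, -2.8, 0, 0, 0, 0], [0, -4.2, -2.8, 0, 0, 0, 0], [0, -4.2, -2.8, 0, 0, 0, 0], [0, -4.2, -2.8, 0, 0, 0, 0], [0, 0, 0, 0.18, 0, 0, 0], [0, 0, 0, 0.18, 0, 0, 0], [0, 0, 0, 0.18, 0, 0, 0], [0, 0, 0, 0.18, 0, 0, 0], [0, 0, 0, 0.18, 0, 0, 0], [0, 0, 0, 0.18, 0, 0, 0], [0, 0, 0, 0.18, 0, 0, 0], [0, 0, 0, 0, 0, 0, 0]], grip_force=12)

```text
time: 3.92
tcp_pos: [0.5041, 0.1353, 0.2474]
tool_rot: [0.709, 0.018, 0.705, -0.016]
wrist_force: [-0.3, 0.2, -0.2]
opening: 0.997
```

Run:
```python
from nav import *
info(); goto([.521,.1125,.2],0.05)
```

```text
t3.92 tcp [0.5041 0.1353 0.2474] jaw yaw -0.048 x [ 0.006  0.003 -1.   ] q [0.13 0.17 1.54 0.   1.42 0.17] F [-0.3  0.2 -0.2] T [-0.1   0.12  0.02] op 0.997
shift cm [ 4.75 -2.21  1.77] rot options [-0.098  0.006 -0.003] [ 3.044 -0.004 -0.01 ]
```

step_arm(commands=[[0, -2.2, 1.8, -0.1, 0, 0, 0], [3, 0, 0, 0, 0, 0, 0], [3, 0, 0, 0, 0, 0, 0], [3, 0, 0, 0, 0, 0, 0], [0, 0, 0, 0, 0, 0, 0]])

```text
time: 4.55
tcp_pos: [0.5231, 0.1122, 0.1563]
tool_rot: [0.71, -0.025, 0.703, 0.027]
wrist_force: [-0.1, -0.1, 0.2]
opening: 1.001
```

Run:
```python
from nav import *
info(); goto([.521,.1125,.096],0.05)
ds=save('side','s4'); crop(ds,'s4c',(280,180,370,255),8)
dt=save('top','t4'); 
print(proj(dt,[.521,.1125,.1195]),proj(ds,[.521,.1125,.1195]))
```

```text
t4.55 tcp [0.5231 0.1122 0.1563] jaw yaw 0.072 x [ 0.009  0.003 -1.   ] q [0.08 0.24 1.68 0.   1.21 0.01] F [-0.1 -0.1  0.2] T [-0.08  0.04 -0.02] op 1.001
shift cm [ 6.03  0.03 -0.27] rot options [ 0.022  0.01  -0.003] [-3.119  0.004  0.015]
[[251.15113372 228.04665191]] [[319.67770131 223.0017705 ]]
```

View pics/s4c.png

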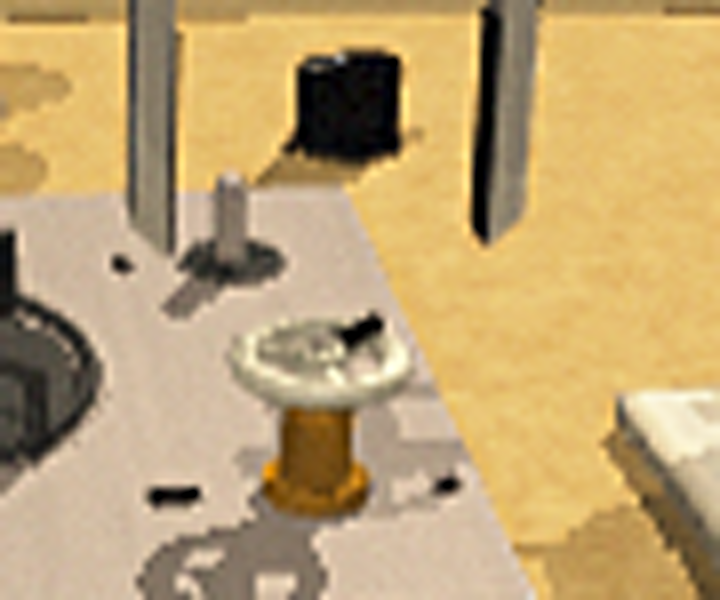

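step_arm(commands=[[3, 0, -0.2, 0, 0.01, 0, 0], [2, 0, 0, 0, 0, 0, 0], [1, 0, 0, 0, 0, 0, 0], [0, 0, 0, 0, 0, 0, 0.5], [0, 0, 0, 0, 0, 0, 0.7], [0, 0, 0, 0, 0, 0, 0.7], [0, 0, 0, 0, 0, 0, 0.7]])

```text
time: 5.52
tcp_pos: [0.5235, 0.1128, 0.1053]
tool_rot: [0.709, -0.026, 0.704, 0.028]
wrist_force: [-8.6, -0.7, 3.0]
opening: 0.611
```

Run:
```python
from nav import *
info(); goto([.521,.1125,.096],0.05)
```

```text
t5.53 tcp [0.5235 0.1128 0.1053] jaw yaw 0.076 x [ 0.006  0.003 -1.   ] q [0.08 0.29 1.75 0.   1.09 0.  ] F [-8.6 -0.7  3. ] T [-0.2   1.88 -0.01] op 0.611
shift cm [ 0.93 -0.01 -0.26] rot options [ 0.026  0.006 -0.003] [-3.115  0.004  0.01 ]
```

step_arm(commands=[[0, 0, -0.3, 0, 0, 0, 0.7], [0, 0, 0, 0, 0, 0, 0.7]])

```text
time: 5.78
tcp_pos: [0.5223, 0.1127, 0.1053]
tool_rot: [0.71, -0.026, 0.703, 0.028]
wrist_force: [0.7, -0.4, -3.4]
opening: 0.582
```

Run:
```python
from nav import *
info()
```

```text
t5.78 tcp [0.5223 0.1127 0.1053] jaw yaw 0.076 x [ 0.011  0.003 -1.   ] q [0.08 0.29 1.76 0.   1.09 0.  ] F [ 0.7 -0.4 -3.4] T [-0.11  0.34  0.01] op 0.582
```

step_arm(commands=[[0, 0, 0, -0.15, 0, 0, 0.7], [0, 0, 0, -0.15, 0, 0, 0.7], [0, 0, 0, -0.15, 0, 0, 0.7], [0, 0, 0, -0.15, 0, 0, 0.7], [0, 0, 0, -0.15, 0, 0, 0.7], [0, 0, 0, -0.15, 0, 0, 0.7], [0, 0, 0, -0.15, 0, 0, 0.7], [0, 0, 0, -0.15, 0, 0, 0.7], [0, 0, 0, 0, 0, 0, 0.7]])

```text
time: 6.9
tcp_pos: [0.5221, 0.1126, 0.1053]
tool_rot: [0.563, -0.433, 0.557, 0.431]
wrist_force: [0.2, 0.4, -2.6]
opening: 0.586
```

Run:
```python
from nav import *
info(); goto([.522,.1125,.1],0.08)
ds=save('side','s5'); crop(ds,'s5c',(280,180,370,255),8)
```

```text
t6.90 tcp [0.5221 0.1126 0.1053] jaw yaw 1.313 x [ 0.009  0.003 -1.   ] q [ 0.08  0.29  1.76  0.    1.09 -1.23] F [ 0.2  0.4 -2.6] T [-0.07  0.06  0.11] op 0.586
shift cm [ 0.53  0.01 -0.01] rot options [1.233 0.009 0.003] [-1.909 -0.004  0.01 ]
```

View pics/s5c.png

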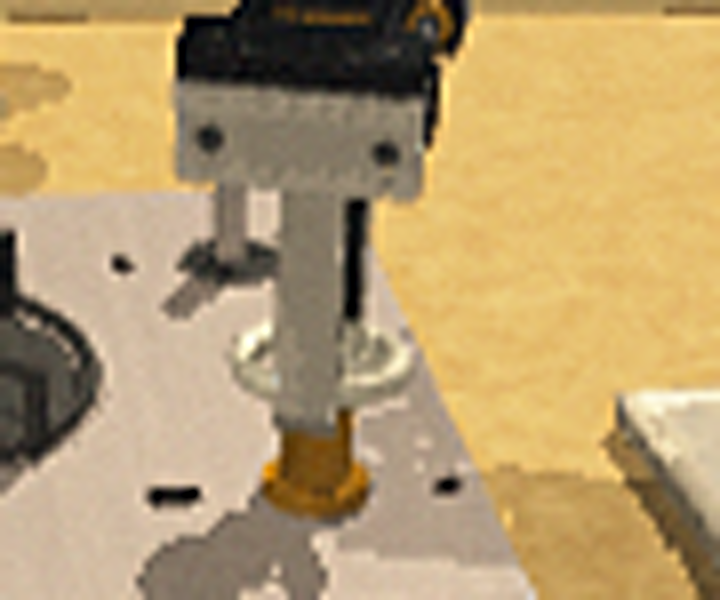

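step_arm(commands=[[0, 0, 0, 0, 0, 0, 0.2], [0, 0, 0, 0, 0, 0, 0], [0, 0, 0, 0, 0, 0, 0], [0, 0, 0, 0.177, 0, 0, 0], [0, 0, 0, 0.177, 0, 0, 0], [0, 0, 0, 0.177, 0, 0, 0], [0, 0, 0, 0.177, 0, 0, 0], [0, 0, 0, 0.177, 0, 0, 0], [0, 0, 0, 0.177, 0, 0, 0], [0, 0, 0, 0.177, 0, 0, 0], [0, 0, 0, 0, 0, 0, 0]])

```text
time: 8.32
tcp_pos: [0.5247, 0.1128, 0.1084]
tool_rot: [0.712, -0.008, 0.702, 0.011]
wrist_force: [-0.0, 0.4, -0.4]
opening: 1.001
```

Run:
```python
from nav import *
info(); goto([.522,.1125,.1],0.05)
ds=save('side','s6'); crop(ds,'s6c',(280,180,370,255),8)
```

```text
t8.32 tcp [0.5247 0.1128 0.1084] jaw yaw 0.027 x [ 0.015  0.004 -1.   ] q [0.08 0.28 1.75 0.   1.09 0.05] F [-0.   0.4 -0.4] T [-0.03  0.04  0.01] op 1.001
shift cm [ 0.83 -0.03 -0.28] rot options [-0.023  0.016 -0.003] [ 3.118 -0.005 -0.024]
```

View pics/s6c.png

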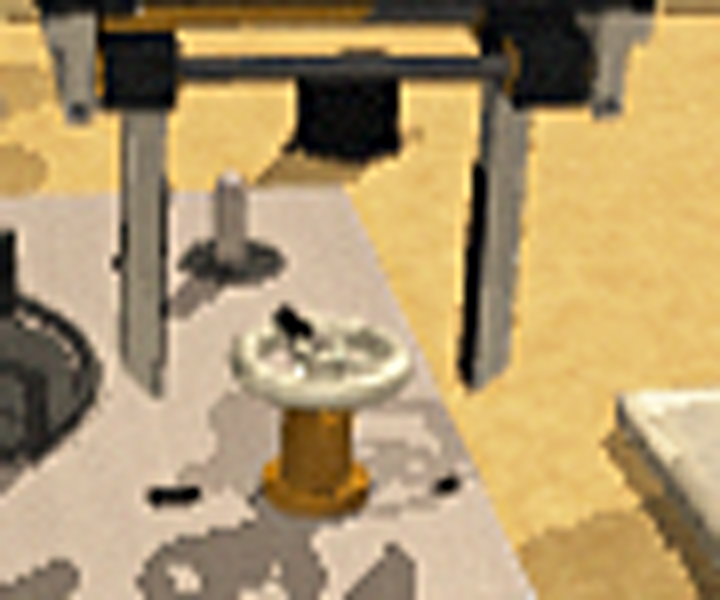

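Run:
```python
from nav import *
ds=bot.capture('side')
C=np.array([.522,.1125])
for z in(.119,.122,.125):
  for nm,px in(('before',[(327.0,220.0),(322.8,222.2)]),('now',[(315.0,218.7),(318,221.1)])):
    p=onplane(ds,px,z)[:,:2]-C; print(z,nm,np.round(np.linalg.norm(p,axis=1),4),np.round(np.arctan2(p[:,1],p[:,0])-.051+np.pi,3)%6.283, np.arctan2(*(p[0]-p[1])[::-1])-.051+np.pi)
```

```text
0.119 before [0.028  0.0108] [0.643 0.471] 0.7503017263594338
0.119 now [0.0279 0.0124] [1.789 1.652] 1.8981204810234968
0.122 before [0.0235 0.0085] [0.457 6.111] 0.7503017263594334
0.122 now [0.022  0.0063] [1.906 1.926] 1.8981204810235082
0.125 before [0.0201 0.0106] [0.195 5.449] 0.7503017263594329
0.125 now [0.0165 0.0034] [2.105 3.279] 1.898120481023501
```

step_arm(commands=[[0.8, 0, -0.3, 0, 0.015, 0, 0], [0.2, 0, -0.05, 0, 0, 0, 0], [0, 0, 0, 0, 0, 0, 0.5], [0, 0, 0, 0, 0, 0, 0.7], [0, 0, 0, 0, 0, 0, 0.7], [0, 0, 0, 0, 0, 0, 0.7], [0, 0, 0, 0, 0, 0, 0.7]])

```text
time: 9.3
tcp_pos: [0.5221, 0.1128, 0.0974]
tool_rot: [0.707, -0.01, 0.707, 0.012]
wrist_force: [2.4, 0.8, -3.0]
opening: 0.579
```

Run:
```python
from nav import *
info()
```

```text
t9.30 tcp [0.5221 0.1128 0.0974] jaw yaw 0.031 x [ 0.001  0.004 -1.   ] q [0.08 0.3  1.76 0.   1.08 0.05] F [ 2.4  0.8 -3. ] T [-0.05 -0.32 -0.06] op 0.579
```

step_arm(commands=[[0, 0, 0, -0.15, 0, 0, 0.7], [0, 0, 0, -0.15, 0, 0, 0.7], [0, 0, 0, -0.15, 0, 0, 0.7], [0, 0, 0, -0.15, 0, 0, 0.7], [0, 0, 0, -0.15, 0, 0, 0.7], [0, 0, 0, -0.15, 0, 0, 0.7], [0, 0, 0, -0.15, 0, 0, 0.7], [0, 0, 0, -0.15, 0, 0, 0.7], [0, 0, 0, 0, 0, 0, 0.7], [0, 0, 0, 0, 0, 0, 0.3], [0, 0, 0, 0, 0, 0, 0], [0, 0, 0, 0, 0, 0, 0], [-2, 0, 0, 0.177, 0, 0, 0], [0, 0, 0, 0.177, 0, 0, 0], [0, 0, 0, 0.177, 0, 0, 0], [0, 0, 0, 0.177, 0, 0, 0], [0, 0, 0, 0.177, 0, 0, 0], [0, 0, 0, 0.177, 0, 0, 0], [0, 0, 0, 0, 0, 0, 0]])

```text
time: 11.68
tcp_pos: [0.5203, 0.1125, 0.1183]
tool_rot: [0.704, -0.057, 0.706, 0.06]
wrist_force: [0.5, -0.6, 0.3]
opening: 0.999
```

Run:
```python
from nav import *
info(); goto([.522,.1125,.098],0.05)
ds=save('side','s7'); crop(ds,'s7c',(280,180,370,255),8)
dt=save('top','t7'); crop(dt,'t7c',(230,205,280,255),12)
```

```text
t11.68 tcp [0.5203 0.1125 0.1183] jaw yaw 0.165 x [-0.003  0.004 -1.   ] q [ 0.08  0.28  1.73  0.    1.13 -0.09] F [ 0.5 -0.6  0.3] T [-0.11  0.06 -0.04] op 0.999
shift cm [ 2.03 -0.04  0.18] rot options [ 0.115 -0.002 -0.004] [-3.027  0.006 -0.004]
```

View pics/s7c.png

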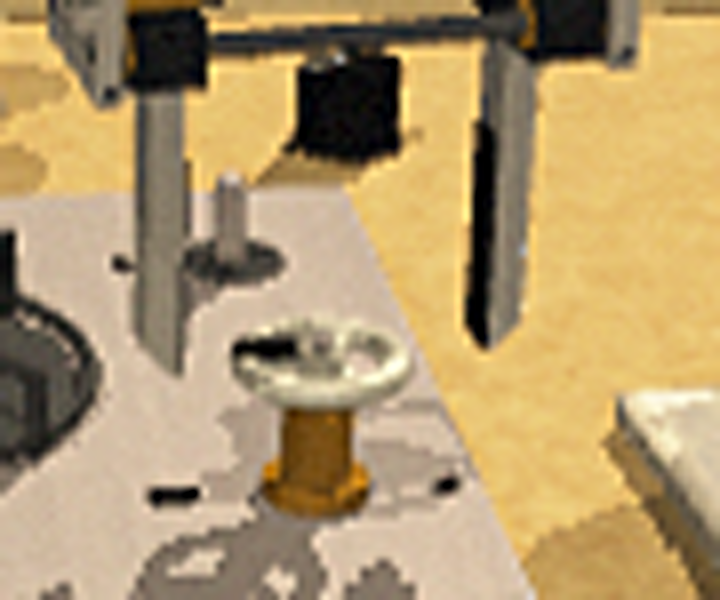

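View pics/t7c.png

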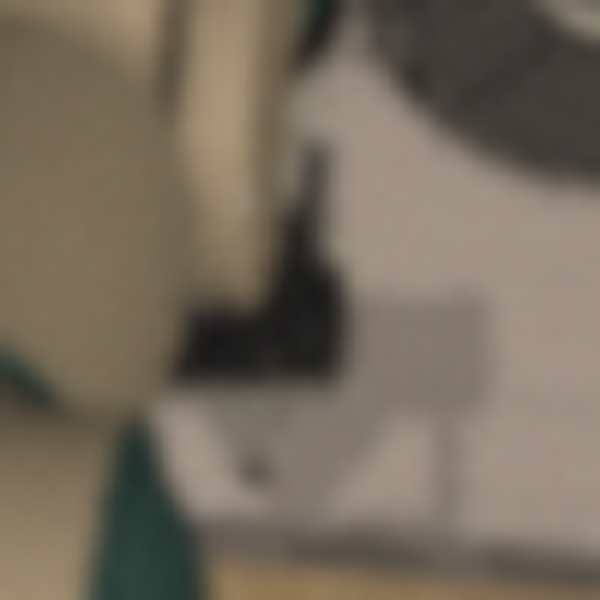

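```bash
cat > fin.py <<'E'
from nav import *
from scipy.optimize import minimize
import sys
ds=bot.capture('side')
C=[.522,.1125]
box=(305,212,334,232); l,t,r,b=box; F=8
def A(n):
    im=cv2.imread(f'pics/{n}.png')[t:b,l:r].astype(float).max(2); return np.clip((150-im)/(150-25),0,1)
def ren(th,g,c):
    r1,r2,z0,z1,w=g; a=th-np.pi+.051; u=np.array([np.cos(a),np.sin(a)]); v=np.array([-u[1],u[0]])
    P=[np.r_[c+u*rr+v*s*w/2,z] for rr in(r1,r2) for s in(-1,1) for z in(z0,z1)]
    uv=(proj(ds,P)-[l,t]+.5)*F-.5; im=np.zeros(((b-t)*F,(r-l)*F),np.uint8)
    cv2.fillConvexPoly(im,cv2.convexHull(np.round(uv*16).astype(np.int32)),255,shift=4)
    return cv2.resize(im,(r-l,b-t),interpolation=cv2.INTER_AREA)/255.
ims=[A('s4'),A('s6'),A(sys.argv[1])]
# mask to wheel-top area only
M=np.zeros((b-t,r-l)); M[:14,:]=1
def cost(p):
    g=[p[2],p[3],.1195-.001,.1195+p[4],p[5]]; c=np.array([p[6],p[7]])
    ths=[p[0],p[0]+1.237,p[1]]
    return sum((((ren(x,g,c)-i)*M)**2).sum() for x,i in zip(ths,ims))+((c-C)**2).sum()/.001**2*.5
best=None
for t3 in(2.9,3.2):
    x0=np.array([.6,t3,.008,.027,.004,.004,.522,.1125])
    S=np.vstack([x0]+[x0+d for d in np.diag([.15,.15,.003,.003,.002,.002,.001,.001])])
    m=minimize(cost,x0,method='Nelder-Mead',options=dict(initial_simplex=S,maxiter=3000,maxfev=3000)); print(np.round(m.x,4),m.fun)
for th in(2.9,3.0,3.1,3.2,3.3,3.4): 
    p=m.x.copy();p[1]=th;print(th,round(cost(p),2))
E
python3 fin.py s7
```

```text
[6.2940e-01 3.1252e+00 8.4000e-03 2.6100e-02 2.1000e-03 4.6000e-03
 5.2160e-01 1.1280e-01] 48.37190998575123
[6.3600e-01 3.1428e+00 8.9000e-03 2.6100e-02 2.0000e-03 5.6000e-03
 5.2160e-01 1.1310e-01] 48.63293337419977
2.9 53.09
3.0 50.38
3.1 48.75
3.2 49.2
3.3 51.46
3.4 55.19
```

Run:
```python
from nav import *
dt=bot.capture('top')
for n,u in(('honey',(404,231)),('mug',(372,222)),('tin',(374,196))): print(n,onplane(dt,[u],.05))
goto([.4472,-.3595,.2],-1.25)
```

```text
honey [[ 0.61799073 -0.42343862  0.05      ]]
mug [[ 0.63724363 -0.30712979  0.05      ]]
tin [[ 0.74497753 -0.30649046  0.05      ]]
shift cm [ -8.32 -45.33 -14.99] rot options [ 1.415 -0.005 -0.002] [-1.726  0.002 -0.005]
```

step_arm(commands=[[-5, 0, 0, 0, 0, 0, 0], [-4, 0, 0, 0, 0, 0, 0], [0, -4.5, -1.5, 0, 0, 0, 0], [0, -4.5, -1.5, 0, 0, 0, 0], [0, -4.5, -1.5, 0, 0, 0, 0], [0, -4.5, -1.5, 0, 0, 0, 0], [0, -4.5, -1.5, 0, 0, 0, 0], [0, -4.5, -1.5, 0, 0, 0, 0], [0, -4.5, -1.5, 0, 0, 0, 0], [0, -4.5, -1.5, 0, 0, 0, 0], [0, -4.5, -1.5, 0, 0, 0, 0], [0, -4.5, -1.5, 0, 0, 0, 0], [0, 0, 0, 0.177, 0, 0, 0], [0, 0, 0, 0.177, 0, 0, 0], [0, 0, 0, 0.177, 0, 0, 0], [0, 0, 0, 0.177, 0, 0, 0], [0, 0, 0, 0.177, 0, 0, 0], [0, 0, 0, 0.177, 0, 0, 0], [0, 0, 0, 0.177, 0, 0, 0], [0, 0, 0, 0, 0, 0, 0]])

```text
time: 14.38
tcp_pos: [0.4494, -0.3733, 0.2087]
tool_rot: [0.605, 0.366, 0.606, -0.364]
wrist_force: [0.4, 0.4, -0.1]
opening: 1.002
```

Run:
```python
from nav import *
info(); goto([.4472,-.3595,.12],-1.25)
```

```text
t14.38 tcp [ 0.4494 -0.3733  0.2087] jaw yaw -1.086 x [-0.001  0.004 -1.   ] q [-0.81  0.29  1.48  0.    1.38  0.27] F [ 0.4  0.4 -0.1] T [-0.05  0.2  -0.03] op 1.002
shift cm [ 8.87  0.44 -1.29] rot options [ 0.164 -0.004 -0.001] [-2.977e+00  1.000e-03 -6.000e-03]
```

step_arm(commands=[[3, 0.4, -1.3, 0.165, 0, 0, 0], [4, 0, 0, 0, 0, 0, 0], [1, 0, 0, 0, 0, 0, 0], [0, 0, 0, 0, 0, 0, 0]])

```text
time: 14.88
tcp_pos: [0.4479, -0.3604, 0.1285]
tool_rot: [0.575, 0.412, 0.575, -0.411]
wrist_force: [-0.2, -0.5, -1.2]
opening: 0.999
```

Run:
```python
from nav import *
info(); goto([.4472,-.3595,.010],-1.25)
ds=save('side','s8'); crop(ds,'s8c',(290,150,350,210),10)
```

```text
t14.88 tcp [ 0.4479 -0.3604  0.1285] jaw yaw -1.243 x [ 0.002  0.001 -1.   ] q [-0.8   0.33  1.63  0.    1.19  0.44] F [-0.2 -0.5 -1.2] T [-0.05  0.1   0.  ] op 0.999
shift cm [11.85 -0.06 -0.1 ] rot options [ 0.007 -0.    -0.002] [-3.135e+00  4.000e-03 -1.000e-03]
```

View pics/s8c.png

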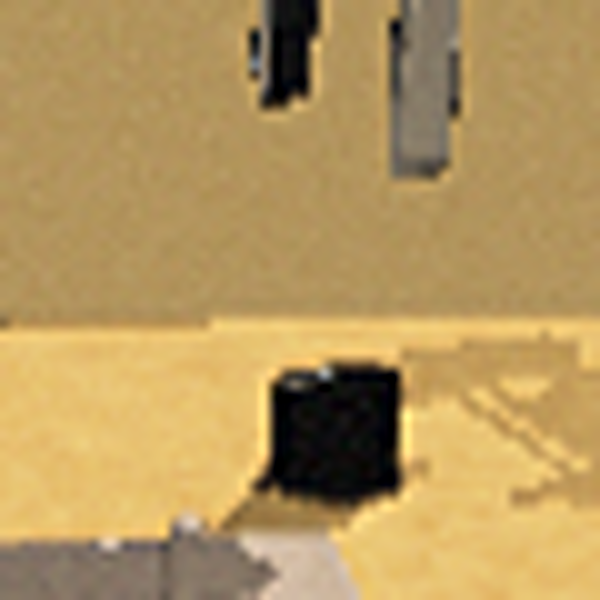

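step_arm(commands=[[3, -0.1, -0.1, 0, 0, 0, 0], [3, 0, 0, 0, 0, 0, 0], [3, 0, 0, 0, 0, 0, 0], [2, 0, 0, 0, 0, 0, 0], [0, 0, 0, 0, 0, 0, 0]])

```text
time: 15.55
tcp_pos: [0.4536, -0.3671, 0.025]
tool_rot: [0.583, 0.41, 0.569, -0.411]
wrist_force: [-0.2, -0.9, 0.5]
opening: 1.002
```

Run:
```python
from nav import *
info(); goto([.4472,-.3595,.010],-1.25)
ds=save('side','s9'); crop(ds,'s9c',(290,150,350,210),10)
```

```text
t15.55 tcp [ 0.4536 -0.3671  0.025 ] jaw yaw -1.239 x [ 0.015 -0.013 -1.   ] q [-0.8   0.43  1.76  0.    0.93  0.44] F [-0.2 -0.9  0.5] T [-0.01  0.15 -0.02] op 1.002
shift cm [ 1.48 -0.37 -0.95] rot options [ 0.011  0.017 -0.01 ] [-3.13   0.016  0.026]
```

View pics/s9c.png

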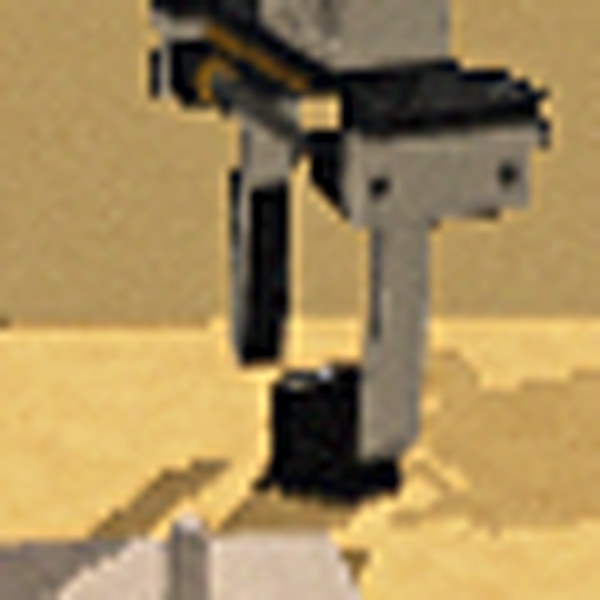

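step_arm(commands=[[0.5, -0.4, -1.0, 0.01, 0.017, -0.01, 0], [0, 0, 0, 0, 0, 0, 0]])

```text
time: 15.85
tcp_pos: [0.4482, -0.3606, 0.0231]
tool_rot: [0.576, 0.413, 0.572, -0.414]
wrist_force: [-0.5, -0.2, -0.9]
opening: 0.997
```

Run:
```python
from nav import *
info(); goto([.4472,-.3595,.010],-1.25)
```

```text
t15.85 tcp [ 0.4482 -0.3606  0.0231] jaw yaw -1.249 x [ 0.004 -0.004 -1.   ] q [-0.8   0.43  1.77  0.    0.94  0.45] F [-0.5 -0.2 -0.9] T [-0.09  0.16  0.01] op 0.997
shift cm [ 1.31 -0.07 -0.14] rot options [ 0.001  0.005 -0.003] [-3.141  0.004  0.008]
```

step_arm(commands=[[0.7, -0.1, -0.15, 0, 0.005, -0.003, 0], [0.6, 0, 0, 0, 0, 0, 0], [0, 0, 0, 0, 0, 0, 0]], grip_force=10)

```text
time: 16.23
tcp_pos: [0.4473, -0.36, 0.0104]
tool_rot: [0.574, 0.413, 0.573, -0.414]
wrist_force: [-0.3, -0.1, 0.3]
opening: 1.002
```

Run:
```python
from nav import *
info(); goto([.4472,-.3595,.010],-1.25)
```

```text
t16.23 tcp [ 0.4473 -0.36    0.0104] jaw yaw -1.249 x [ 0.001 -0.001 -1.   ] q [-0.8   0.45  1.78 -0.    0.92  0.45] F [-0.3 -0.1  0.3] T [-0.02  0.12 -0.02] op 1.002
shift cm [ 0.04  0.   -0.05] rot options [ 0.001  0.002 -0.001] [-3.141e+00  1.000e-03  3.000e-03]
```

step_arm(commands=[[0, 0, 0, 0, 0, 0, 0.6], [0, 0, 0, 0, 0, 0, 0.7], [0, 0, 0, 0, 0, 0, 0.8], [0, 0, 0, 0, 0, 0, 0.9], [0, 0, 0, 0, 0, 0, 0.9], [0, 0, 0, 0, 0, 0, 0.9]])

```text
time: 16.98
tcp_pos: [0.4475, -0.3602, 0.0105]
tool_rot: [0.574, 0.413, 0.573, -0.414]
wrist_force: [-0.3, 0.5, 0.1]
opening: 0.396
```

Run:
```python
from nav import *
info()
ds=save('side','s10'); crop(ds,'s10c',(290,150,350,210),10)
```

```text
t16.98 tcp [ 0.4475 -0.3602  0.0105] jaw yaw -1.249 x [ 0.001 -0.002 -1.   ] q [-0.8   0.45  1.78 -0.    0.92  0.45] F [-0.3  0.5  0.1] T [-0.06  0.11  0.02] op 0.396
```

View pics/s10c.png

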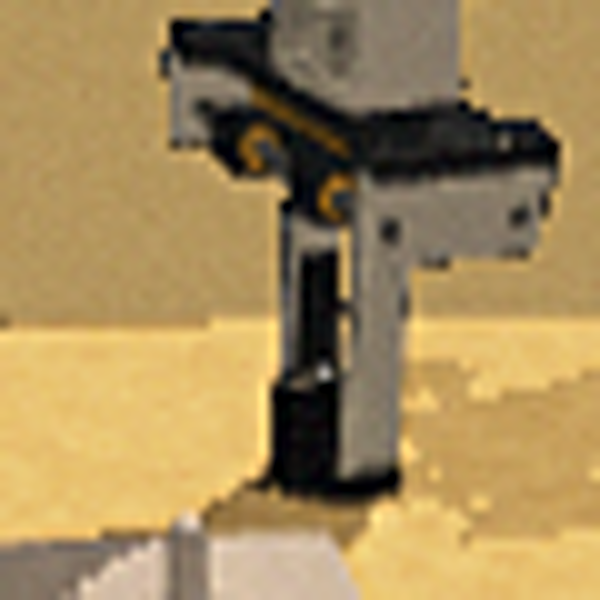

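step_arm(commands=[[0, 0, 0, 0, 0, 0, 0.95], [0, 0, 0, 0, 0, 0, 1], [0, 0, 0, 0, 0, 0, 1], [0, 0, 0, 0, 0, 0, 1]], grip_force=35)

```text
time: 17.52
tcp_pos: [0.4476, -0.3603, 0.0106]
tool_rot: [0.574, 0.413, 0.573, -0.414]
wrist_force: [-0.4, -0.1, -0.7]
opening: 0.252
```

Run:
```python
from nav import *
info()
ds=save('side','s11'); crop(ds,'s11c',(290,150,350,210),10)
```

```text
t17.52 tcp [ 0.4476 -0.3603  0.0106] jaw yaw -1.249 x [ 0.002 -0.002 -1.   ] q [-0.8   0.45  1.78 -0.    0.92  0.45] F [-0.4 -0.1 -0.7] T [-0.08  0.12  0.01] op 0.252
```

View pics/s11c.png

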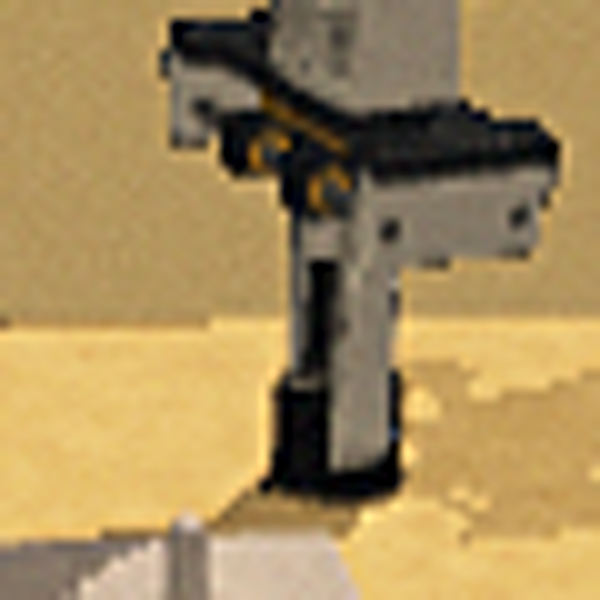

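step_arm(commands=[[-2, 0, 0, 0, 0, 0, 1], [-4, 0, 0, 0, 0, 0, 1], [-5, 0, 0, 0, 0, 0, 1], [-5, 0, 0, 0, 0, 0, 1], [0, 0, 0, 0.14, 0, 0, 1], [0, 0, 0, 0.13, 0, 0, 1], [0, 0, 0, 0, 0, 0, 1]])

```text
time: 18.45
tcp_pos: [0.4464, -0.359, 0.1745]
tool_rot: [0.511, 0.489, 0.511, -0.489]
wrist_force: [0.5, -0.3, -0.5]
opening: 0.253
```

Run:
```python
from nav import *
info(); goto([.5301,-.0672,.155],.051-np.pi/2)
```

```text
t18.45 tcp [ 0.4464 -0.359   0.1745] jaw yaw -1.526 x [-0.001  0.001 -1.   ] q [-0.8   0.29  1.56 -0.    1.29  0.73] F [ 0.5 -0.3 -0.5] T [0.01 0.2  0.06] op 0.253
shift cm [  1.97   9.67 -28.77] rot options [-0.006 -0.001  0.001] [3.135e+00 1.000e-03 1.000e-03]
```

step_arm(commands=[[0, 1.2, -3.6, 0, 0, 0, 1], [0, 1.2, -3.6, 0, 0, 0, 1], [0, 1.2, -3.6, 0, 0, 0, 1], [0, 1.2, -3.6, 0, 0, 0, 1], [0, 1.2, -3.6, 0, 0, 0, 1], [0, 1.2, -3.6, 0, 0, 0, 1], [0, 1.2, -3.6, 0, 0, 0, 1], [0, 1.2, -3.6, 0, 0, 0, 1], [0, 0, 0, 0, 0, 0, 1]])

```text
time: 19.58
tcp_pos: [0.5269, -0.057, 0.1702]
tool_rot: [0.512, 0.483, 0.519, -0.485]
wrist_force: [-0.1, -0.2, -0.5]
opening: 0.254
```

Run:
```python
from nav import *
info(); goto([.5301,-.0672,.155],.051-np.pi/2)
```

```text
t19.57 tcp [ 0.5269 -0.057   0.1702] jaw yaw -1.507 x [-0.009  0.005 -1.   ] q [-0.24  0.24  1.65  0.    1.26  1.26] F [-0.1 -0.2 -0.5] T [-0.04  0.19 -0.01] op 0.254
shift cm [1.52 0.27 1.04] rot options [ 0.013 -0.005  0.008] [-3.128 -0.013 -0.008]
```

step_arm(commands=[[0.5, 0.27, 1.04, 0.013, -0.005, 0.008, 1], [0, 0, 0, 0, 0, 0, 1], [0.6, 0, 0, 0, 0, 0, 1], [0, 0, 0, 0, 0, 0, 1]])

```text
time: 20.08
tcp_pos: [0.5291, -0.0709, 0.1574]
tool_rot: [0.512, 0.487, 0.513, -0.488]
wrist_force: [-0.0, -0.5, -0.3]
opening: 0.253
```

Run:
```python
from nav import *
info(); goto([.5301,-.0672,.145],.051-np.pi/2)
ds=save('side','s12'); crop(ds,'s12c',(280,170,340,220),12)
dt=save('top','t12'); crop(dt,'t12c',(270,200,330,250),12)
```

```text
t20.07 tcp [ 0.5291 -0.0709  0.1574] jaw yaw -1.521 x [-0.002 -0.001 -1.   ] q [-0.26  0.25  1.67 -0.    1.23  1.26] F [-0.  -0.5 -0.3] T [ 0.01  0.16 -0.02] op 0.253
shift cm [ 1.24  0.12 -0.36] rot options [-0.001  0.001  0.002] [ 3.14e+00  4.00e-03 -2.00e-03]
```

View pics/s12c.png

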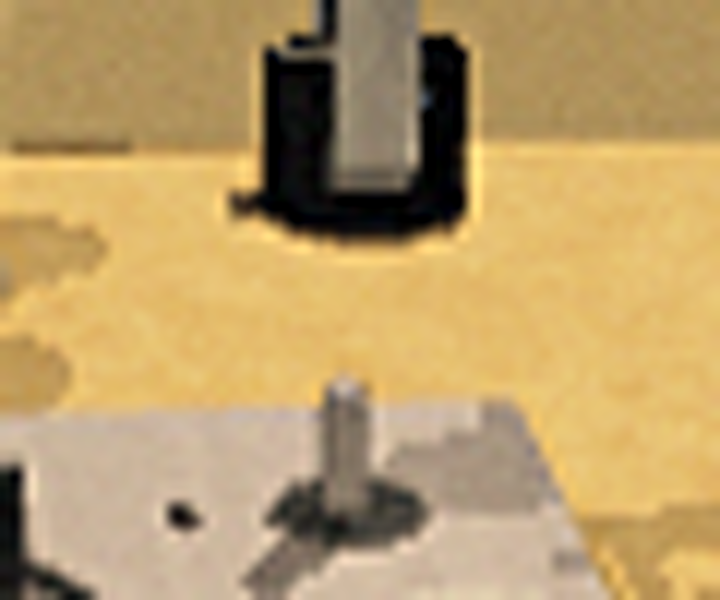

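View pics/t12c.png

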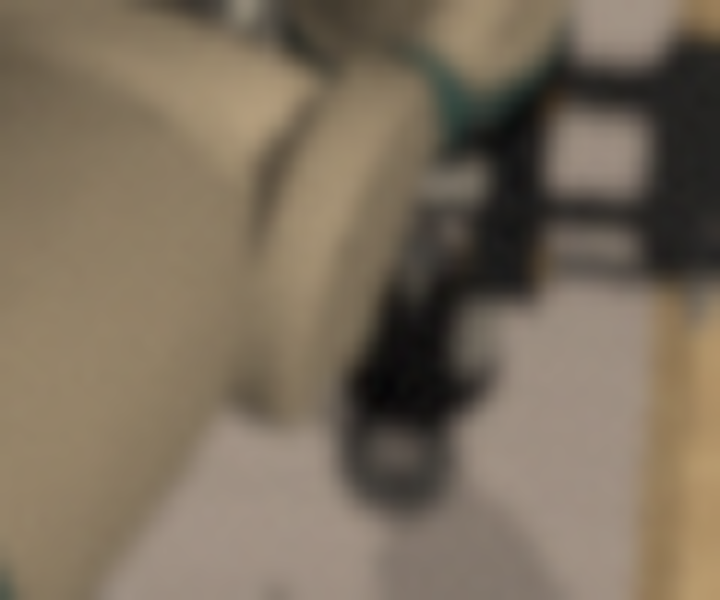

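Run:
```python
from nav import *
ds=bot.capture('side')
s,_=st(); p=s['tcp_pos']
C=lambda q:(q-[280,170]+.5)*12
zb=p[2]-.0106
a=np.linspace(0,6.283,200)
def prof(xy,rad,yaw,z):
    c,s_=np.cos(yaw),np.sin(yaw)
    return xy+0
yaw=.05
bar=np.c_[.012*np.cos(a)+.012*np.sign(np.cos(a)),.012*np.sin(a)]
def rot(P): return np.c_[P[:,0]*np.cos(yaw)-P[:,1]*np.sin(yaw),P[:,0]*np.sin(yaw)+P[:,1]*np.cos(yaw)]
for z in(.02,.036):
    u=C(proj(ds,np.c_[rot(bar)+p[:2],np.full(200,zb+z)])); print('bar',z,u[:,0].min(),u[:,0].max(),u[:,1].min(),u[:,1].max())
u=C(proj(ds,np.c_[.025*np.c_[np.cos(a),np.sin(a)]+p[:2],np.full(200,zb)])); print('skirt bot',u.min(0),u.max(0))
print('nose',C(proj(ds,np.r_[rot(np.array([[.031,0]]))[0]+p[:2],zb+.004])))
sh=np.array([.5301,-.0672])
for z in(.085,.098,.104):
    rr=.005 if z==.104 else .007
    u=C(proj(ds,np.c_[rr*np.c_[np.cos(a),np.sin(a)]+sh,np.full(200,z)])); print('shaft',z,u.min(0),u.max(0))
im=ds['color'].astype(int)
for r in(175,178,181): print(r,im[r,298:322].sum(1)//3)
for r in(205,207,209): print(r,im[r,302:316,0],im[r,302:316,2])
for c in(304,310,315): print(c,im[180:194,c].sum(1)//3)
for c in(308,309): print(c,im[196:212,c])
```

```text
bar 0.02 253.54954025488314 457.9889541384714 107.43419141526624 144.0327438176945
bar 0.036 254.74261378762958 460.2869967170302 42.849279479125244 78.28645704028486
skirt bot [247.40906311 170.36880908] [460.12979867 243.08665973]
nose [[223.19708551 194.01272713]]
shaft 0.085 [318.05366073 445.05103152] [376.53428585 467.74441545]
shaft 0.098 [319.27766253 395.10331601] [378.01049645 417.34982794]
shaft 0.104 [328.24889521 375.02548198] [370.28405386 390.76621015]
175 [139 135 143 152   0   0   2  12   6  47 128 128 125 128 124 117 132   3
  14   3   9 154 140 136]
178 [138 135 140 156   0   8  10  14   3  50 188 123 119 124 123 124 146   0
   4   3  14 158 139 142]
181 [133 135 140 142   0   9   2   5   6  53 142 130 128 121 126 129  97   0
   5   9  41 166 149 146]
205 [204 204 205 212 168 112 125 122 147 219 212 208 209 208] [160 164 160 168 128  83  92  95 109 172 166 160 162 164]
207 [204 207 206 210 180 111 127 125 152 219 205 165 168 165] [160 166 163 165 138  85  97  96 115 171 163 124 130 127]
209 [204 214 196 206 159 116 128 133 146 160 167 169 173 174] [158 168 147 159 123  87  98 103 111 123 125 131 132 133]
304 [  5   2  10  17  10  10   3   5   7  97 188 180 177 177]
310 [126 128 126 113  82  58   9   5   2  34 121 187 176 178]
315 [  0   0   3   0   4   3  12  10   3  84 190 179 175 173]
308 [[233 193 115]
 [226 179 106]
 [231 193 115]
 [230 188 107]
 [219 175 100]
 [208 176 137]
 [195 177 159]
 [130 116 107]
 [126 104  93]
 [125 110  92]
 [133 116  98]
 [127 112  97]
 [128 111  95]
 [128 115  98]
 [141 126 105]
 [137 122 107]]
309 [[232 195 114]
 [229 183 104]
 [231 191 112]
 [228 190 105]
 [225 179  96]
 [213 174 122]
 [170 151 141]
 [128 114 104]
 [111  98  89]
 [122 110  95]
 [129 112  97]
 [125 114  96]
 [129 113  98]
 [133 119 103]
 [136 120 104]
 [139 123 102]]
```

step_arm(commands=[[0.8, 0.3, -0.4, 0, 0, 0, 1], [0.8, 0, 0, 0, 0, 0, 1], [0, 0, 0, 0, 0, 0, 1]])

```text
time: 20.6
tcp_pos: [0.5328, -0.0659, 0.1411]
tool_rot: [0.513, 0.487, 0.512, -0.488]
wrist_force: [-0.8, 0.2, -0.1]
opening: 0.257
```

Run:
```python
from nav import *
info(); goto([.5322,-.0670,.125],.051-np.pi/2)
ds=save('side','s13'); crop(ds,'s13c',(280,170,340,220),12)
```

```text
t20.60 tcp [ 0.5328 -0.0659  0.1411] jaw yaw -1.520 x [-0.001 -0.001 -1.   ] q [-0.25  0.26  1.69 -0.    1.19  1.27] F [-0.8  0.2 -0.1] T [ 0.02  0.13 -0.03] op 0.257
shift cm [ 1.61 -0.06  0.1 ] rot options [-0.     0.001  0.001] [ 3.141e+00  1.000e-03 -2.000e-03]
```

View pics/s13c.png

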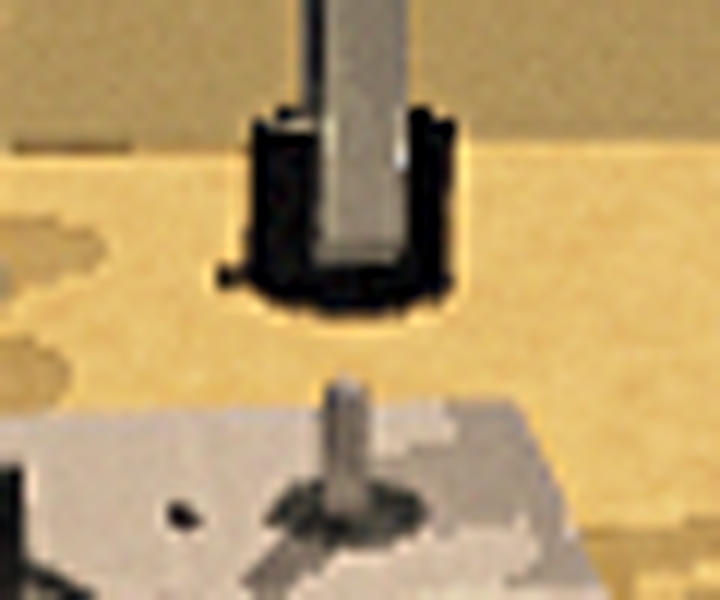

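step_arm(commands=[[0.8, 0, 0.1, 0, 0, 0, 1], [0.8, 0, 0, 0, 0, 0, 1], [0, 0, 0, 0, 0, 0, 1]])

```text
time: 21.02
tcp_pos: [0.5331, -0.067, 0.1243]
tool_rot: [0.513, 0.487, 0.512, -0.488]
wrist_force: [-0.7, 0.7, -0.2]
opening: 0.256
```

Run:
```python
from nav import *
info(); goto([.533,-.0670,.125],.051-np.pi/2)
ds=save('side','s14'); im=ds['color'].astype(int)
for r in(184,186,188): print(r,im[r,298:322].sum(1)//3)
for r in(207,209,210): print(r,im[r,302:316].sum(1)//3)
s,_=st(); p=s['tcp_pos']; yaw=.051
a=np.linspace(0,6.283,400)
bar=np.c_[.012*np.cos(a)+.012*np.sign(np.cos(a)),.012*np.sin(a)]
th=a[(np.cos(a)>-.5)]; D=.007*np.c_[np.cos(th),np.sin(th)]
def W(P,c,z): return np.c_[P[:,0]*np.cos(yaw)-P[:,1]*np.sin(yaw)+c[0],P[:,0]*np.sin(yaw)+P[:,1]*np.cos(yaw)+c[1],np.full(len(P),z)]
for z in(.02,.036):
    u=proj(ds,W(bar,p[:2],p[2]-.0106+z))+.5; print('bar edges',u[:,0].min(),u[:,0].max())
for z in(.085,.092):
    u=proj(ds,W(D,(.5301,-.0672),z))+.5; print('D',u.min(0),u.max(0))
```

```text
t21.02 tcp [ 0.5331 -0.067   0.1243] jaw yaw -1.520 x [ 0.    -0.002 -1.   ] q [-0.25  0.28  1.71 -0.    1.15  1.27] F [-0.7  0.7 -0.2] T [-0.01  0.13 -0.06] op 0.256
shift cm [-0.07 -0.01 -0.  ] rot options [-0.     0.002 -0.   ] [ 3.141e+00 -0.000e+00 -2.000e-03]
184 [176 176 182 183 174 179  92  37  41 138 129 125 113 116 114  92 128 128
 175 189 185 182 184 182]
186 [177 187 125  11  34  37  28  34  59 135 132 116 127 118 125  93   5   3
   0 108 183 174 170 178]
188 [183 192  89   1   8  13   8   6  77 138 125 122 118 123 123  56   0   2
  12 152 191 176 182 180]
207 [189 181 181 188 150  80 102  95 134 191 185 139 146 146]
209 [183 189 179 184 137  85 102  96 125 146 146 155 156 151]
210 [189 176 104 103  36  97 113  93  97  70  93 118 144 160]
bar edges 299.7583053243681 316.6520340737453
bar edges 299.8496632895045 316.83404643350855
D [306.50446668 207.08761494] [310.46475493 208.97881749]
D [306.55928856 204.85078153] [310.52902742 206.72202115]
```

step_arm(commands=[[0, -0.12, 0, 0, 0, 0, 1], [0.7, 0, 0, 0, 0, 0, 1], [0.3, 0, 0, 0, 0, 0, 1], [0, 0, 0, 0, 0, 0, 1]])

```text
time: 21.58
tcp_pos: [0.5324, -0.0673, 0.1143]
tool_rot: [0.513, 0.487, 0.512, -0.487]
wrist_force: [-0.0, -0.1, -1.0]
opening: 0.25
```

Run:
```python
from nav import *
info(); goto([.5319,-.0670,.112],.051-np.pi/2)
```

```text
t21.57 tcp [ 0.5324 -0.0673  0.1143] jaw yaw -1.520 x [ 0.002 -0.002 -1.   ] q [-0.25  0.29  1.73 -0.    1.12  1.27] F [-0.  -0.1 -1. ] T [-0.02  0.14 -0.01] op 0.250
shift cm [ 0.23 -0.05 -0.04] rot options [-0.     0.002 -0.002] [ 3.141e+00 -3.000e-03 -3.000e-03]
```

step_arm(commands=[[0.2, -0.05, -0.03, 0, 0.002, -0.002, 1], [0.2, 0, 0, 0, 0, 0, 1], [0.1, 0, 0, 0, 0, 0, 1]])

```text
time: 21.95
tcp_pos: [0.5318, -0.0671, 0.1092]
tool_rot: [0.512, 0.487, 0.513, -0.487]
wrist_force: [-1.1, 0.9, -0.5]
opening: 0.258
```

Run:
```python
from nav import *
info(); goto([.5319,-.0670,.112],.051-np.pi/2)
```

```text
t21.95 tcp [ 0.5318 -0.0671  0.1092] jaw yaw -1.520 x [-0.001 -0.    -1.   ] q [-0.26  0.29  1.74 -0.    1.11  1.27] F [-1.1  0.9 -0.5] T [0.01 0.2  0.  ] op 0.258
shift cm [-0.28  0.01 -0.01] rot options [-0.    -0.     0.001] [3.141e+00 1.000e-03 0.000e+00]
```

step_arm(commands=[[0.4, 0, 0, 0, 0, 0, 1], [0.4, 0, 0, 0, 0, 0, 1], [0.2, 0, 0, 0, 0, 0, 1], [0, 0, 0, 0, 0, 0, 1]])

```text
time: 22.45
tcp_pos: [0.5318, -0.067, 0.0982]
tool_rot: [0.512, 0.487, 0.513, -0.487]
wrist_force: [-0.5, 1.3, 0.5]
opening: 0.251
```

Run:
```python
from nav import *
info(); goto([.5319,-.0670,.0866],.051-np.pi/2)
```

```text
t22.45 tcp [ 0.5318 -0.067   0.0982] jaw yaw -1.520 x [-0.001  0.    -1.   ] q [-0.26  0.3   1.75 -0.    1.09  1.27] F [-0.5  1.3  0.5] T [-0.04  0.26 -0.03] op 0.251
shift cm [ 1.16  0.01 -0.  ] rot options [-0.    -0.     0.001] [3.141e+00 1.000e-03 0.000e+00]
```

step_arm(commands=[[0.3, 0, 0, 0, 0, 0, 1], [0.3, 0, 0, 0, 0, 0, 1], [0.3, 0, 0, 0, 0, 0, 1]], grip_force=50)

```text
time: 22.82
tcp_pos: [0.5318, -0.0671, 0.0899]
tool_rot: [0.512, 0.487, 0.513, -0.487]
wrist_force: [-2.1, 0.2, 5.1]
opening: 0.253
```

Run:
```python
from nav import *
info()
```

```text
t22.82 tcp [ 0.5318 -0.0671  0.0899] jaw yaw -1.520 x [-0. -0. -1.] q [-0.26  0.31  1.76 -0.    1.07  1.27] F [-2.1  0.2  5.1] T [ 0.1   0.57 -0.01] op 0.253
```

step_arm(commands=[[0.2, 0, 0, 0, 0, 0, 1], [0.2, 0, 0, 0, 0, 0, 1], [0.1, 0, 0, 0, 0, 0, 1]])

```text
time: 23.2
tcp_pos: [0.5318, -0.0671, 0.087]
tool_rot: [0.513, 0.487, 0.512, -0.487]
wrist_force: [-3.1, 0.8, 8.0]
opening: 0.254
```

Run:
```python
from nav import *
info()
ds=save('side','s15'); crop(ds,'s15c',(280,170,340,220),12)
```

```text
t23.20 tcp [ 0.5318 -0.0671  0.087 ] jaw yaw -1.520 x [ 0.001 -0.001 -1.   ] q [-0.26  0.31  1.77 -0.    1.06  1.27] F [-3.1  0.8  8. ] T [ 0.12  0.71 -0.  ] op 0.254
```

View pics/s15c.png

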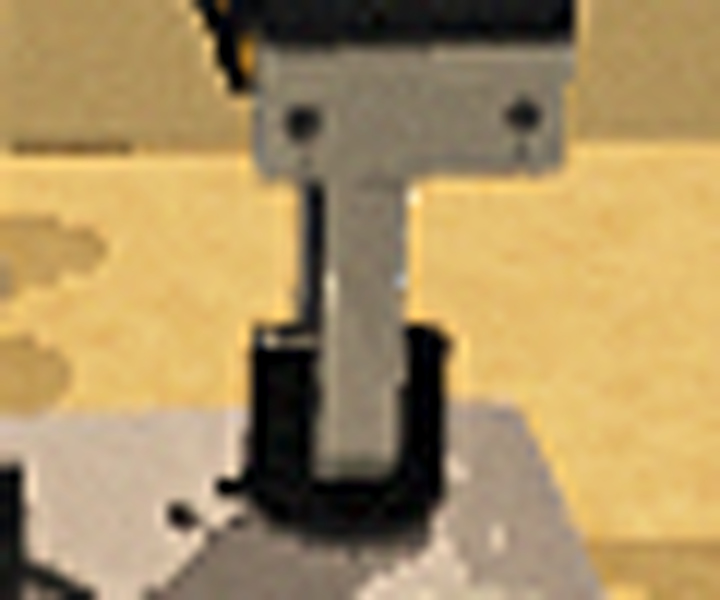

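step_arm(commands=[[0.2, -0.05, 0, 0, 0, 0, 1], [0.2, 0, 0, 0, 0, 0, 1], [0.2, 0, 0, 0, 0, 0, 1]])

```text
time: 23.62
tcp_pos: [0.5319, -0.0671, 0.0863]
tool_rot: [0.514, 0.488, 0.511, -0.486]
wrist_force: [-4.5, 0.9, 14.3]
opening: 0.254
```

Run:
```python
from nav import *
info()
```

```text
t23.62 tcp [ 0.5319 -0.0671  0.0863] jaw yaw -1.520 x [ 0.004 -0.001 -1.   ] q [-0.26  0.31  1.77 -0.    1.05  1.26] F [-4.5  0.9 14.3] T [ 0.15  1.05 -0.02] op 0.254
```

```bash
python3 - <<'E'
from nav import *
ds=save('side','s16'); crop(ds,'s16c',(280,180,370,255),8)
dt=save('top','t16')
info()
E
python3 fin.py s16; python3 -c "
from nav import *
info()"
```

```text
t23.73 tcp [ 0.5319 -0.0671  0.0863] jaw yaw -1.520 x [ 0.004 -0.001 -1.   ] q [-0.26  0.31  1.77 -0.    1.05  1.26] F [-4.6  0.8 13.4] T [ 0.18  1.02 -0.05] op 0.252
[6.3150e-01 3.1161e+00 8.4000e-03 2.6100e-02 1.9000e-03 4.7000e-03
 5.2150e-01 1.1280e-01] 68.14984655340672
[6.2860e-01 3.1201e+00 9.1000e-03 2.5900e-02 2.0000e-03 5.3000e-03
 5.2170e-01 1.1310e-01] 68.32802145326463
2.9 72.43
3.0 70.08
3.1 68.47
3.2 69.13
3.3 71.2
3.4 74.88
t23.77 tcp [ 0.5318 -0.0671  0.0863] jaw yaw -1.520 x [ 0.004 -0.001 -1.   ] q [-0.26  0.31  1.77 -0.    1.05  1.26] F [-4.9  1.2 13.9] T [0.09 1.05 0.01] op 0.254
```

View pics/s16c.png

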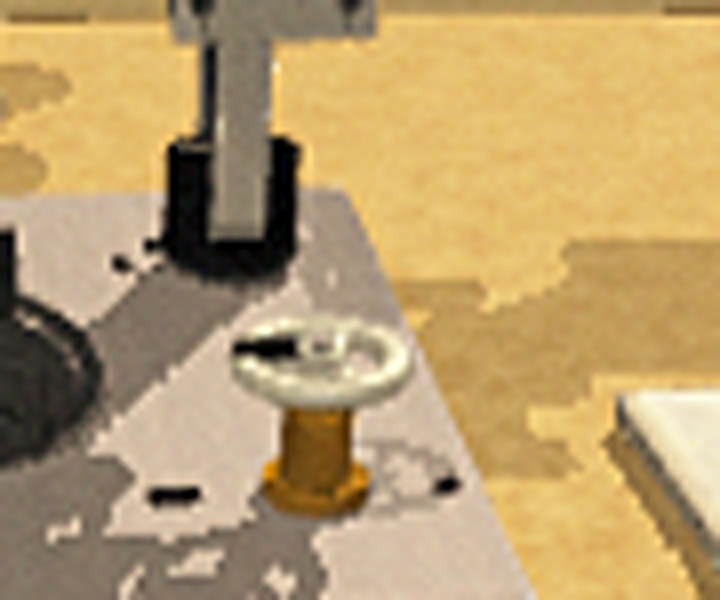

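View pics/t16.png

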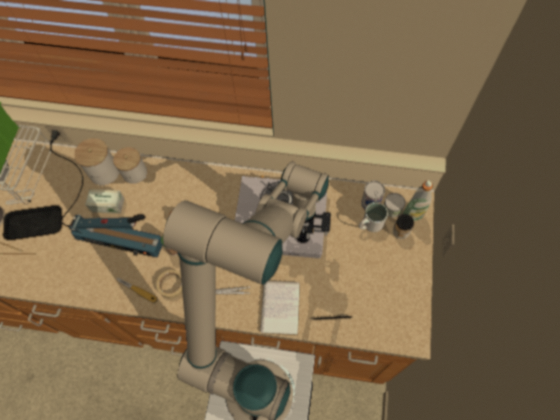

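```bash
python3 -c "
from nav import *
print(bot.finish_job()); info()"
```

```text
the job is handed in; nothing more can be done
None
the job is handed in; nothing more can be done
```

I opened the gas valve, fitted the knob on the D-shaft and pressed it to its stop. I handed the job in at about 24 s, still gripping it and holding it down.

- **Valve:** I turned the wheel anticlockwise in two grasps of about 1.24 rad each. In the last side picture the pointer lies towards the bar. The fit to the pictures puts the wheel at about 3.12 rad (target 3.14), good to about 0.05 rad.
- **Knob:** It slid over the shaft with almost no force and came down to within 0.3 mm of the expected fully pressed height. The last picture shows its nose pointing at the stud.
- **Hold:** The push was steady at about 14 N, above the 10 N the spring needs at its stop. The opening was about 24 mm, the knob's width, at 50 N grip.
- **Side force:** About 5 N sideways remained between knob and shaft. A 0.5 mm nudge to relieve it made no difference.
- **Measurement mismatch:** Camera and arm disagreed by 1–2 mm in x, so I lined the knob up from its position relative to the shaft in the picture.
- **Bystanders:** The mug and honey jar look unmoved in the last top picture and the arm never touched anything else. The spice jar, timer and tin I did not check individually at the end, and the arm hides part of that view.

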